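# Load a cast in the scanner and hold the enabling lever

## Task

Take the white plaster cast and seat it the right way round in the nest of the small bench scanner: teeth up, its flat back edge at the metal heel stop and its front teeth facing the scan head's lenses, and let go of it. Then press the scanner's yellow spring-loaded enabling lever half way down, so that its pointer is in the green band, and keep it there: the program finishes while the robot is still holding the lever half way. Never push the lever to the bottom, and leave the tan cast where it is.

Things in the scene. Friction and masses are not known exactly. Their poses are not given: they have to be found in the camera images.
- cast_white: white plaster dental cast, 55 x 60 x 31 mm, about 80 g, loose on the bench. Origin: centre of its underside, z up, +x to its front teeth. Its solid base is 18 mm high: flat heel at x = -27 mm, parallel upright sides at y = +-29 mm from x = -27 to 0 mm, then tapering to a round nose at x = +27 mm. Grip it across the parallel sides, at about x = -12 mm
- cast_front (a point): point on the white cast, under its front teeth: 27 mm from its origin along its +x, at the level of its underside
- cast_tan: tan plaster cast, 54 x 58 x 34 mm, origin at the centre of its underside; a bystander, it and the white cast change places from run to run
- scan_base: white bench scanner, fixed, placed differently each run and turned by up to 17 degrees. Origin on the bench under the centre of the nest, +x away from the robot towards the scan head, z up. Base plate 12 mm high. The scan head is a box 94 mm wide, its top 58 mm above the bench, its face with two lenses at x = +62 mm. The lever's console is at the -y side
- nest (a point): centre of the nest floor, 12 mm above the bench, axes as scan_base; the seated cast has its origin here and its +x along +x. Round it: heel stop (54 mm wide, 12 mm high), face at x = -31 mm; side strips (5 mm high, 5 mm thick, x = -28 to +2 mm), faces at y = +-33 mm; front strip (26 mm wide, 4 mm high), face at x = +31.5 mm. About 4 mm of play all round
- nest_front (a point): point on the nest floor 27 mm from its centre along +x: the seated cast's front point belongs here
- hold_lever (a joint): angle of the enabling lever, rad: 0 = up, at rest; grows as its pad is pressed down; 0.22 = bottom stop (20 mm down at the pad). A spring lifts it: about 3 N at the pad to start it, 7 N half way, 10 N at the bottom. Green band: 0.075 to 0.145 rad (7 to 13 mm down at the pad; half way = 0.11 rad = 10 mm). Beyond 0.19 rad (17 mm) counts as bottom
- lever_pad (a point): centre of the top of the lever's yellow pad (38 mm along x, 40 mm along y), 60 mm above the bench at rest. The lever's hinge lies 90 mm behind it (scan_base +x), parallel to scan_base y. A 13 mm wide white travel scale, its top 64 mm above the bench, stands 27 mm to the +y side; the lever's black pointer shows on it
Not all that is in view belongs to the job. Leave any blue or red look-alike of the cast_white alone.

How it is judged:
By the outcome, as a careful person would: the job done as asked, in the order asked, and still so for the second after the job is handed in, while the arm keeps its last pose, push and grip.
It also fails if it takes over 45 s, if anything falls off the work surface, if the arm or the gripper's body presses on something with over 40 N, if the wrist force passes 120 N, or if a joint passes its speed limit or range.

## Robot

A 6-joint arm with a two-finger parallel gripper is mounted at the origin on a cart in front of the work surface, level with it; the furniture and walls round the work are solid. World frame = base frame: x ahead of the robot, y to its left, z up, the work surface at z = 0. Lengths are in mm, angles in rad, forces in N, time in s.
With the tool pointing down it reaches from about 425 to 1125 mm from the base axis. Payload 14.9 kg.
Tool frame: the origin (TCP) lies on the centre line of the jaws, within the pads' length; the fingertips stand 25 mm ahead of it and the grasp point (between the pads) lies 6 mm ahead of it; z points along the fingers, y is the direction in which the jaws open and shut (so a half turn about z gives the same grasp; the last joint's range is limited). The gripper opens to 91 mm and grips with 3 to 60 N. Pads are 32 mm wide; open, the fingers measure 118 mm over their backs; the gripper's body (76 mm by 178 mm) begins 60 mm behind the grasp point.
Start: joints at [-1.188, 0.379, 1.734, -0, 1.028, -0.033], TCP at [282.743, -640.371, 207.132] pointing down, gripper open.
Joint ranges: [-2.77, 2.77], [-0.74, 2.19], [0, 2.66], [-1.06, 4.2], [0.31, 2.87], [-3.08, 3.08]. Speed limits (rad/s): [1.89, 1.89, 2.39, 3.14, 3.14, 3.14].

## Interface

Orientations are given as [roll, pitch, yaw] about the fixed x, y, z axes, in that order (R = Rz(yaw) Ry(pitch) Rx(roll)).
In Python, from station import state, eyes, ctrl gives the robot as it stands.
- The arm moves only by the tool drive_tool, never from a script. Its argument "steps" is a list of rows, each an object of numbers: "tx", "ty", "tz": the shift along the tool's x, y, z in units of 60 mm (1.0 is 60 mm); "wx", "wy", "wz": the turn, a rotation vector about the tool's x, y, z in units of 10 degrees (1.0 is 10 degrees); "jaw": the opening, from 0 (shut) to 1 (fully open). In form: [{"tx": .., "ty": .., "tz": .., "wx": .., "wy": .., "wz": .., "jaw": ..}, ...]. A call has 1 to 12 rows; each row is the pose to reach, as a shift and turn from the pose commanded when the call began, along the tool's axes at that moment; what a row does not reach only later rows make up. A row lasts 1/8 s, in which the tool goes at most 62.5 mm and 10.7 degrees, less where a joint would pass 70% of its speed; a pose out of reach is approached as far as the arm can. A call with a gripper value outside its range is refused whole. The fingers move at their own pace and stop on an object; "newtons" is the grip in N (left out, the last holds). Time passes only in rows, so rows that repeat a pose let the fingers close. It gives the time, the measured TCP pose, the force and the opening at its end, in the units of the state.
- state(): the state, without advancing time (a new reading comes with each control period).
- eyes.capture(name): name is "scene" or "top"; returns a dict with "image" (384x512x3 uint8, red, green, blue), "vertical_fov" (degrees; the focal length in pixels is half the picture's height over the tangent of half this angle, whatever the lens; pixels are square), "cx", "cy" (the principal point, pixels), "k1" (the pictures are not rectified: a ray, as slopes to the right and down, at radius r is drawn at 1 + k1 r^2 times it, then the intrinsics apply), "view" (4x4, takes a point from world to camera coordinates). Camera axes: x right, y down, z forward; pixel columns grow to the right and rows downward; lengths in mm; the calibration is good to about 2 mm. A picture is of the moment at which its call begins. There is no depth.
- ctrl.job_done(): hands the job in, once; it reports no verdict.
The state is a dict: "time_s": time; "joints": joint angles; "joint_velocities": joint speeds; "joint_efforts": joint torques, N m; "tool_pos": TCP position; "tool_rot": TCP orientation; "contact_force": force on the tool from outside, world axes, zero at the start; "ft_torque": the same for the moment, N m; "opening": finger opening in mm.
Only numpy, scipy, OpenCV 4.12 (cv2) and the standard library are available. Lean on these libraries where they do the work, as an engineer would, in place of code of your own. Each camera call takes 0.05 s, during which the arm holds its last target.

## Working session

There is one attempt and no reset: what is moved stays moved. The work goes in short steps, Python scripts to look and compute and a tool call to move; the robot and the scene stay as the last step left them, time stands still between calls to the robot, and variables do not carry over. Pictures are saved under pics/ and viewed, and the job is handed in when it is done.

Besides the shell and the picture viewer there is one more tool, called after "Call:" by a JSON object that holds its "method" and its "body", one argument or row to a line. drive_tool: Moves the arm, as the interface text tells. Its arguments: {"type":"object","properties":{"steps":{"type":"array","items":{"type":"object","properties":{"tx":{"type":"number"},"ty":{"type":"number"},"tz":{"type":"number"},"wx":{"type":"number"},"wy":{"type":"number"},"wz":{"type":"number"},"jaw":{"type":"number"}}}},"newtons":{"type":"number"}},"required":["steps"]}

```bash
mkdir -p pics; ls
python3 - <<'E'
from station import state, eyes, ctrl
import cv2
print(state())
for n in("scene","top"):
    c=eyes.capture(n); cv2.imwrite(f"pics/{n}0.png",c["image"][:,:,::-1]); print({k:v for k,v in c.items() if k!="image"})
E
```

```text
pics
{'time_s': 0.0, 'joints': array([-1.18829791e+00,  3.79393357e-01,  1.73474134e+00,  1.83838829e-05,
        1.02850725e+00, -3.33446994e-02]), 'joint_velocities': array([ 0.00050611,  0.00084746,  0.00147405, -0.00013744, -0.00011218,
        0.00153654]), 'joint_efforts': array([-7.98527217e-04, -7.63724613e+01, -4.34368515e+01,  6.50298782e-02,
        4.24404186e-02, -8.45441741e-05]), 'tool_pos': array([ 282.6007758 , -640.00273052,  206.51842461]), 'tool_rot': array([-3.14054446e+00, -5.07097233e-05,  4.15833592e-01]), 'contact_force': array([ 0.4779108 , -0.2497837 , -0.02852895]), 'ft_torque': array([-0.01193953, -0.01984615, -0.00284   ]), 'opening': 91.08478315982117}
{'vertical_fov': 47.09166938784142, 'cx': 250.11962421245042, 'cy': 192.20356681367036, 'k1': -0.08154393835318877, 'view': array([[-8.66413178e-01, -4.98947682e-01,  1.94785805e-02,
         3.68910425e+02],
       [-3.27110591e-01,  5.37683607e-01, -7.77106814e-01,
         1.53133064e+02],
       [ 3.77262330e-01, -6.79667234e-01, -6.29067234e-01,
         8.09934474e+02],
       [ 0.00000000e+00,  0.00000000e+00,  0.00000000e+00,
         1.00000000e+00]])}
{'vertical_fov': 44.63377370899174, 'cx': 254.7237593287844, 'cy': 196.1086508436897, 'k1': 0.014300176301912312, 'view': array([[ 1.87374201e-02, -9.99735697e-01, -1.33208701e-02,
         5.44400420e+01],
       [-9.93706742e-01, -1.71495144e-02, -1.10692387e-01,
         4.05546607e+02],
       [ 1.10434684e-01,  1.53111282e-02, -9.93765440e-01,
         9.82747029e+02],
       [ 0.00000000e+00,  0.00000000e+00,  0.00000000e+00,
         1.00000000e+00]])}
```

View pics/scene0.png

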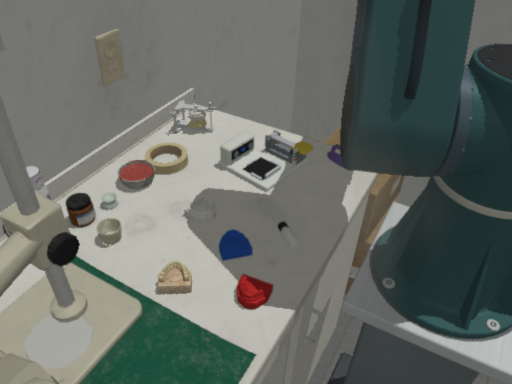

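View pics/top0.png

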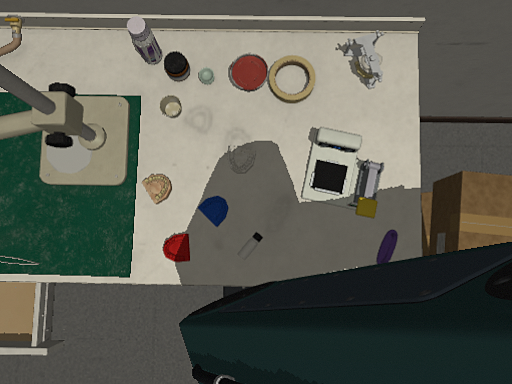

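The top view shows the scanner at (335,170), the lever pad at (367,208), tan cast (157,187), blue (213,210) and red (178,247) look-alikes, and pale things at (198,118) and (240,155). I'll zoom in on these.

Run:
```python
import cv2
t=cv2.imread("pics/top0.png"); s=cv2.imread("pics/scene0.png")
def enh(a):
    l=cv2.cvtColor(a,cv2.COLOR_BGR2LAB); l[:,:,0]=cv2.createCLAHE(3,(4,4)).apply(l[:,:,0]); return cv2.cvtColor(l,cv2.COLOR_LAB2BGR)
a=cv2.resize(enh(t[90:190,140:290]),None,fx=5,fy=5,interpolation=cv2.INTER_CUBIC)
cv2.imwrite("pics/c1.png",a)
cv2.imwrite("pics/c2.png",cv2.resize(enh(s[180:260,90:240]),None,fx=5,fy=5,interpolation=cv2.INTER_CUBIC))
cv2.imwrite("pics/c3.png",cv2.resize(t[115:230,290:400],None,fx=5,fy=5,interpolation=cv2.INTER_CUBIC))
```

```text
(no output)
```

View pics/c1.png

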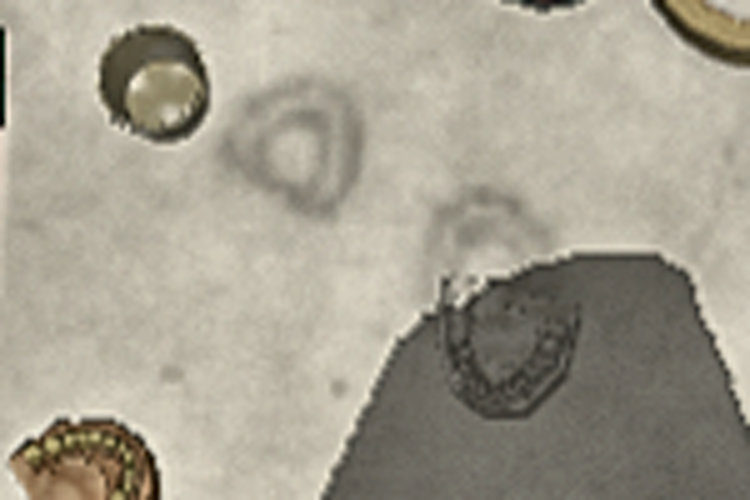

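View pics/c2.png

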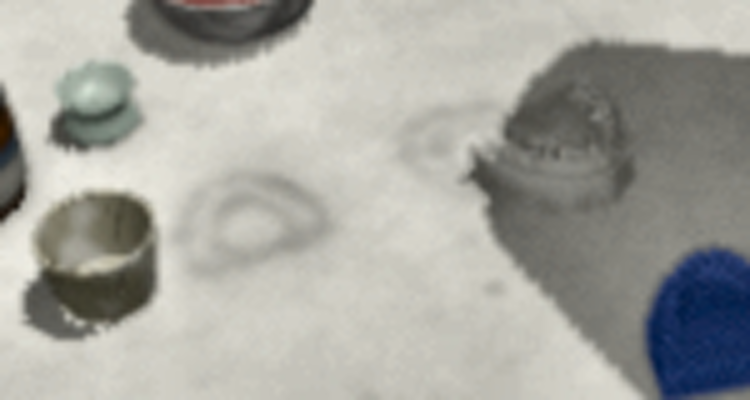

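View pics/c3.png

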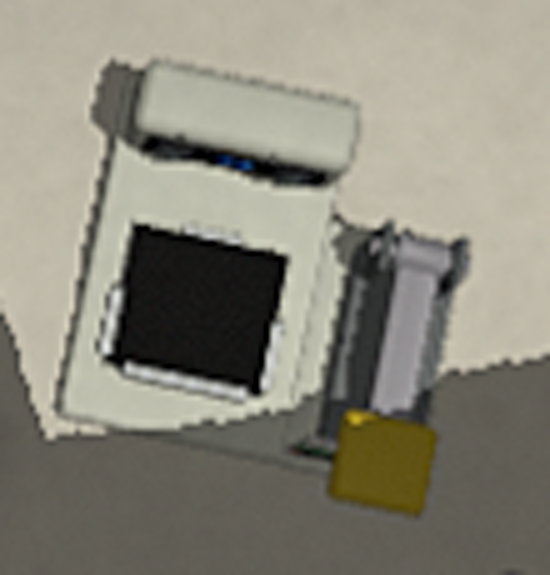

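The white cast is the arc at top (240,157) / scene (203,207), half in the arm's shadow. The rings at top (198,118) and (238,133) are flat stains. Next come rough positions.

```bash
cat > h.py <<'E'
import numpy as np, cv2
from station import state, eyes, ctrl
def ray(c,u,v):
    f=192/np.tan(np.radians(c["vertical_fov"]/2))
    K=np.array([[f,0,c["cx"]],[0,f,c["cy"]],[0,0,1]])
    p=cv2.undistortPoints(np.array([[[u,v]]],float),K,np.array([c["k1"],0,0,0,0.]))[0,0]
    R=c["view"][:3,:3];t=c["view"][:3,3]
    return -R.T@t, R.T@np.array([p[0],p[1],1])
def onz(c,u,v,z):
    o,d=ray(c,u,v); return o+d*(z-o[2])/d[2]
def proj(c,P):
    f=192/np.tan(np.radians(c["vertical_fov"]/2))
    K=np.array([[f,0,c["cx"]],[0,f,c["cy"]],[0,0,1]])
    R=c["view"][:3,:3];t=c["view"][:3,3]
    return cv2.projectPoints(np.atleast_2d(np.array(P,float)),cv2.Rodrigues(R)[0],t,K,np.array([c["k1"],0,0,0,0.]))[0][:,0]
def tri(c1,p1,c2,p2):
    o1,d1=ray(c1,*p1);o2,d2=ray(c2,*p2)
    A=np.stack([d1,-d2],1); s=np.linalg.lstsq(A,o2-o1,rcond=None)[0]
    a=o1+d1*s[0];b=o2+d2*s[1]; return (a+b)/2,np.linalg.norm(a-b)
E
python3 - <<'E'
from h import *
c=eyes.capture("top")
g=lambda x,y:(140+(x+.5)/5-.5,90+(y+.5)/5-.5)
for n,p in dict(L=(443,284),R=(578,300),nose=(505,415)).items(): print(n,onz(c,*g(*p),18 if n!="nose" else 9).round())
q=lambda x,y:(290+(x+.5)/5-.5,115+(y+.5)/5-.5)
im=c["image"]
# black floor mask
m=(im.max(2)<45).astype(np.uint8); m[:, :300]=0;m[:,355:]=0;m[:150]=0;m[200:]=0
ct=max(cv2.findContours(m,0,2)[0],key=cv2.contourArea)
r=cv2.minAreaRect(ct); print(r)
P=np.array([onz(c,*p,12) for p in cv2.boxPoints(r)]);print(P.round(1),P.mean(0))
E=P-np.roll(P,1,0);print(np.linalg.norm(E,axis=1),np.degrees(np.arctan2(E[:,1],E[:,0])))
# pad
h=cv2.cvtColor(im,cv2.COLOR_RGB2HSV); m=((h[...,0]>20)&(h[...,0]<32)&(h[...,1]>150)).astype(np.uint8); m[:180]=0
ct=max(cv2.findContours(m,0,2)[0],key=cv2.contourArea); r=cv2.minAreaRect(ct);print(r)
P=np.array([onz(c,*p,60) for p in cv2.boxPoints(r)]);print(P.round(1),P.mean(0))
E=P-np.roll(P,1,0);print(np.linalg.norm(E,axis=1),np.degrees(np.arctan2(E[:,1],E[:,0])))
E
```

```text
L [513. 122.  18.]
R [507.  63.  18.]
nose [457.  94.   9.]
((328.98236083984375, 176.32940673828125), (31.1295166015625, 27.7670955657959), 12.52880859375)
[[ 428.8  -59.6   12. ]
 [ 488.8  -72.4   12. ]
 [ 474.9 -138.6   12. ]
 [ 415.2 -125.4   12. ]] [451.94185798 -98.9924783   12.        ]
[67.2325808  61.38132054 67.64718783 61.21529221] [  78.27974531  -12.04781895 -101.8640799   167.5634148 ]
((365.8853759765625, 206.8682861328125), (19.695737838745117, 17.670289993286133), 12.094757080078125)
[[ 368.1 -144.3   60. ]
 [ 403.9 -152.1   60. ]
 [ 396.1 -191.5   60. ]
 [ 360.3 -183.6   60. ]] [ 382.09936633 -167.84303234   60.        ]
[40.04105477 36.68751862 40.19835694 36.62437182] [  78.80526601  -12.24047409 -101.28933351  167.51167071]
```

Call:
{"method": "drive_tool", "body": {
  "steps": [
    {"tx": 6.3, "ty": -6.15, "tz": -0.4, "wz": 2.4},
    {"tx": 6.3, "ty": -6.15, "tz": -0.4, "wz": 2.4},
    {"tx": 6.3, "ty": -6.15, "tz": -0.4, "wz": 2.4},
    {"tx": 6.3, "ty": -6.15, "tz": -0.4, "wz": 2.4},
    {"tx": 6.3, "ty": -6.15, "tz": -0.4, "wz": 2.4},
    {"tx": 6.3, "ty": -6.15, "tz": -0.4, "wz": 2.4},
    {"tx": 6.3, "ty": -6.15, "tz": -0.4, "wz": 2.4},
    {"tx": 6.3, "ty": -6.15, "tz": -0.4, "wz": 2.4},
    {"tx": 6.3, "ty": -6.15, "tz": -0.4, "wz": 2.4},
    {"tx": 6.3, "ty": -6.15, "tz": -0.4, "wz": 2.4}
  ]
}}

```text
$.steps[0]: bad value
```

```bash
cat > snap.py <<'E'
from h import *
import sys
k=sys.argv[1]
for n in("scene","top"):
    c=eyes.capture(n); cv2.imwrite(f"pics/{n}{k}.png",c["image"][:,:,::-1])
    np.savez(f"{n}{k}.npz",**c)
s=state();print(s["time_s"],s["tool_pos"].round(1),s["tool_rot"].round(3),s["contact_force"].round(1),s["opening"],s["joints"].round(2))
E
python3 snap.py 1
```

```text
0.25 [ 282.7 -640.2  206.8] [-3.141 -0.     0.416] [0.2 0.3 0.1] 91.32141390323208 [-1.19  0.38  1.73 -0.    1.03 -0.03]
```

View pics/top1.png

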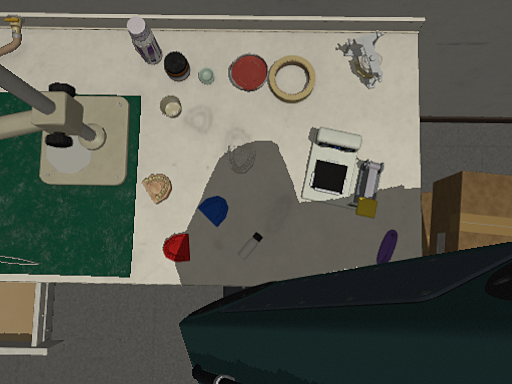

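View pics/scene1.png

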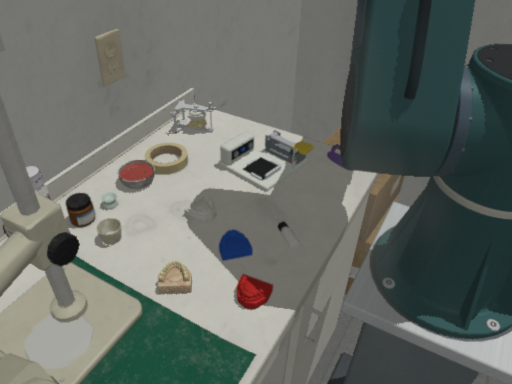

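The call was refused and the scene is unchanged. I'll retry with every key given.

Call:
{"method": "drive_tool", "body": {
  "steps": [
    {"tx": 0.7, "ty": -0.7, "tz": -0.1, "wx": 0, "wy": 0, "wz": 0.5, "jaw": 1},
    {"tx": 1.4, "ty": -1.4, "tz": -0.2, "wx": 0, "wy": 0, "wz": 1, "jaw": 1},
    {"tx": 2.1, "ty": -2.1, "tz": -0.3, "wx": 0, "wy": 0, "wz": 1.5, "jaw": 1},
    {"tx": 2.8, "ty": -2.8, "tz": -0.4, "wx": 0, "wy": 0, "wz": 2, "jaw": 1},
    {"tx": 3.5, "ty": -3.5, "tz": -0.4, "wx": 0, "wy": 0, "wz": 2.4, "jaw": 1},
    {"tx": 4.2, "ty": -4.2, "tz": -0.4, "wx": 0, "wy": 0, "wz": 2.4, "jaw": 1},
    {"tx": 4.9, "ty": -4.9, "tz": -0.4, "wx": 0, "wy": 0, "wz": 2.4, "jaw": 1},
    {"tx": 5.6, "ty": -5.6, "tz": -0.4, "wx": 0, "wy": 0, "wz": 2.4, "jaw": 1},
    {"tx": 6.3, "ty": -6.1, "tz": -0.4, "wx": 0, "wy": 0, "wz": 2.4, "jaw": 1},
    {"tx": 6.3, "ty": -6.1, "tz": -0.4, "wx": 0, "wy": 0, "wz": 2.4, "jaw": 1},
    {"tx": 6.3, "ty": -6.1, "tz": -0.4, "wx": 0, "wy": 0, "wz": 2.4, "jaw": 1}
  ]
}}

```text
time_s: 1.62
tool_pos: [480.5, -153.1, 231.1]
tool_rot: [3.141, 0.0, -0.002]
contact_force: [-0.6, -0.8, 0.2]
opening: 91.0
```

```bash
python3 snap.py 2
```

```text
1.725 [ 480.3 -153.7  231.1] [ 3.142  0.    -0.004] [-0.6  0.4 -0.1] 91.14679101992085 [-0.36  0.03  2.11 -0.    1.    1.22]
```

View pics/top2.png

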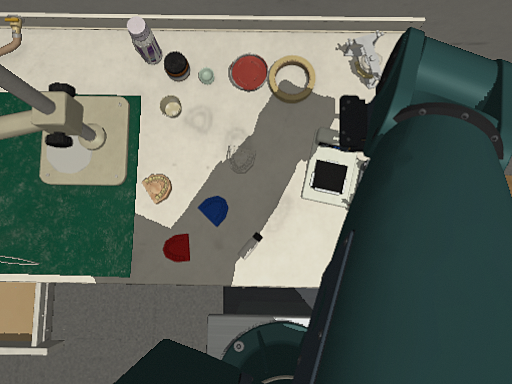

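View pics/scene2.png

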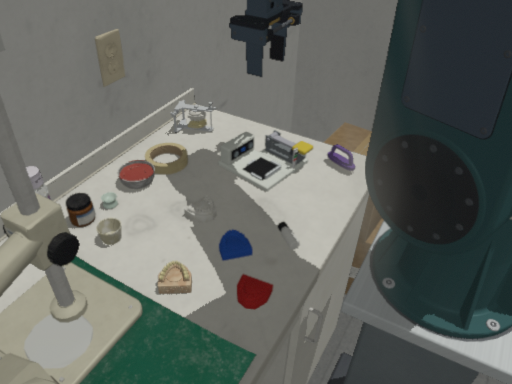

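Run:
```python
import cv2,numpy as np
for n,(y0,y1,x0,x1) in dict(top=(125,185,210,280),scene=(180,240,160,240)).items():
    a=cv2.imread(f"pics/{n}2.png")[y0:y1,x0:x1]
    l=cv2.cvtColor(a,cv2.COLOR_BGR2LAB); l[:,:,0]=cv2.createCLAHE(4,(2,2)).apply(l[:,:,0]); a=cv2.cvtColor(l,cv2.COLOR_LAB2BGR)
    a=cv2.resize(a,None,fx=9,fy=9,interpolation=cv2.INTER_CUBIC)
    cv2.imwrite(f"pics/z_{n}2.png",a)
```

```text
(no output)
```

View pics/z_top2.png

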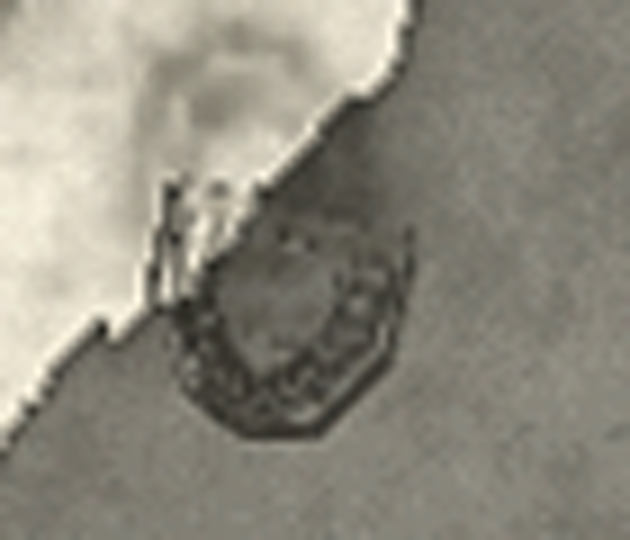

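View pics/z_scene2.png

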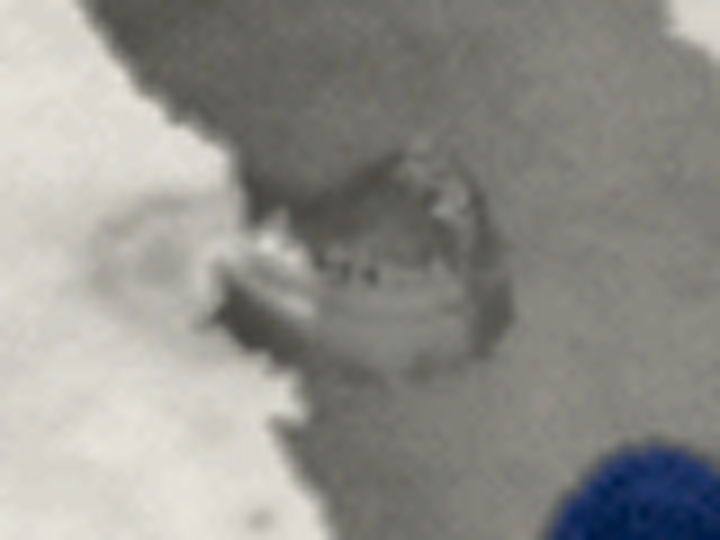

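Call:
{"method": "drive_tool", "body": {
  "steps": [
    {"tx": 0.1, "ty": -0.7, "tz": 0, "wx": 0, "wy": 0, "wz": 0.2, "jaw": 1},
    {"tx": 0.2, "ty": -1.3, "tz": 0, "wx": 0, "wy": 0, "wz": 0.4, "jaw": 1},
    {"tx": 0.2, "ty": -1.3, "tz": 0, "wx": 0, "wy": 0, "wz": 0.4, "jaw": 1}
  ]
}}

```text
time_s: 2.1
tool_pos: [492.8, -74.4, 231.1]
tool_rot: [-3.142, 0.0, -0.073]
contact_force: [-0.7, 0.4, 0.8]
opening: 91.0
```

```bash
python3 snap.py 3
python3 - <<'E'
import cv2,numpy as np
for n,(y0,y1,x0,x1) in dict(top=(125,185,205,275),scene=(180,240,160,240)).items():
    a=cv2.imread(f"pics/{n}3.png")[y0:y1,x0:x1]
    l=cv2.cvtColor(a,cv2.COLOR_BGR2LAB); l[:,:,0]=cv2.createCLAHE(4,(2,2)).apply(l[:,:,0]); a=cv2.cvtColor(l,cv2.COLOR_LAB2BGR)
    a=cv2.resize(a,None,fx=9,fy=9,interpolation=cv2.INTER_CUBIC)
    cv2.imwrite(f"pics/z_{n}3.png",a)
E
```

```text
2.2 [492.7 -75.7 231.1] [ 3.141  0.    -0.073] [ 0.8 -0.7 -0.5] 91.09529028746859 [-0.2   0.02  2.12 -0.    1.    1.44]
```

View pics/z_top3.png

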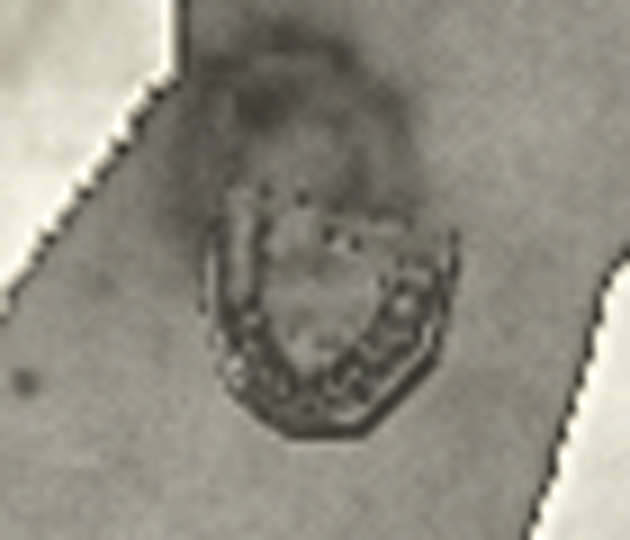

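View pics/z_scene3.png

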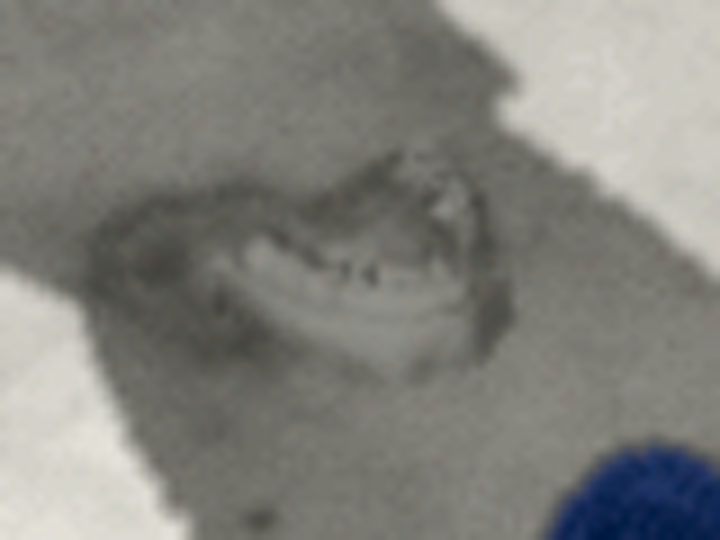

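View pics/top3.png

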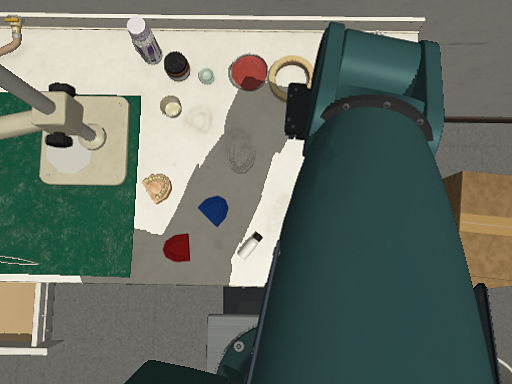

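Run:
```python
from h import *
c=dict(np.load("top3.npz"))
g=lambda x,y:(205+(x+.5)/9-.5,125+(y+.5)/9-.5)
for n,x,y,z in [("hl",220,188,18),("hr",458,230,18),("sl",206,312,18),("sr",440,352,18),("n1",295,437,0),("n2",365,437,0),("sideR0",438,355,0)]: print(n,onz(c,*g(x,y),z).round(1))
s=dict(np.load("scene3.npz"))
for a in (168,173,178):
  for o in ((485,90),):
    u=np.array([np.cos(np.radians(a)),np.sin(np.radians(a))]);v=np.array([-u[1],u[0]])
    for nm,lx,ly,z in [("heelL",-27,29,0),("heelR",-27,-29,0),("nose",27,0,0),("sL",0,29,0)]:
      P=np.r_[np.array(o)+lx*u+ly*v,z]; p=proj(c,P)[0];q=proj(s,P)[0]
      print(a,nm,((p-[205,125])*9+4).round(),((q-[160,180])*9+4).round())
```

```text
hl [515.6 120.2  18. ]
hr [506.1  62.1  18. ]
sl [484.9 122.8  18. ]
sr [476.1  65.9  18. ]
n1 [457.6 101.5   0. ]
n2 [457.8  84.3   0. ]
sideR0 [478.6  66.8   0. ]
168 heelL [484. 249.] [416. 188.]
168 heelR [255. 197.] [237. 304.]
168 nose [319. 433.] [487. 349.]
168 sL [459. 354.] [494. 237.]
173 heelL [476. 237.] [402. 188.]
173 heelR [244. 205.] [237. 313.]
173 nose [328. 435.] [493. 344.]
173 sL [461. 344.] [486. 233.]
178 heelL [468. 226.] [388. 189.]
178 heelR [233. 214.] [239. 323.]
178 nose [338. 436.] [500. 338.]
178 sL [462. 334.] [478. 229.]
```

Call:
{"method": "drive_tool", "body": {
  "steps": [
    {"tx": 0, "ty": -0.7, "tz": 0, "wx": 0, "wy": 0, "wz": 0.1, "jaw": 1},
    {"tx": -0.1, "ty": -1.4, "tz": 0, "wx": 0, "wy": 0, "wz": 0.28, "jaw": 1},
    {"tx": -0.14, "ty": -2.1, "tz": 0, "wx": 0, "wy": 0, "wz": 0.28, "jaw": 1},
    {"tx": -0.14, "ty": -2.76, "tz": 0.3, "wx": 0, "wy": 0, "wz": 0.28, "jaw": 1},
    {"tx": -0.14, "ty": -2.76, "tz": 1, "wx": 0, "wy": 0, "wz": 0.28, "jaw": 1},
    {"tx": -0.14, "ty": -2.76, "tz": 1.7, "wx": 0, "wy": 0, "wz": 0.28, "jaw": 1},
    {"tx": -0.14, "ty": -2.76, "tz": 2.3, "wx": 0, "wy": 0, "wz": 0.28, "jaw": 1},
    {"tx": -0.14, "ty": -2.76, "tz": 2.3, "wx": 0, "wy": 0, "wz": 0.28, "jaw": 1}
  ]
}}

```text
time_s: 3.2
tool_pos: [495.2, 89.5, 91.2]
tool_rot: [3.14, 0.004, -0.123]
contact_force: [0.0, 0.8, 0.3]
opening: 91.2
```

```bash
python3 snap.py 4
```

```text
3.3 [497.2  90.1  94. ] [-3.142 -0.    -0.123] [-0.1  0.3  0.9] 91.05255353936853 [ 0.13  0.25  2.17 -0.    0.72  1.83]
```

View pics/scene4.png

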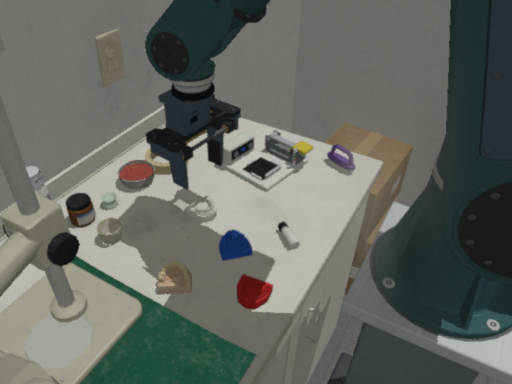

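The open fingers straddle the white cast (scene (203,208)). Now I'll descend and close.

Call:
{"method": "drive_tool", "body": {
  "steps": [
    {"tx": 0, "ty": 0, "tz": 0.5, "wx": 0, "wy": 0, "wz": 0, "jaw": 1},
    {"tx": 0, "ty": 0, "tz": 1.0, "wx": 0, "wy": 0, "wz": 0, "jaw": 1},
    {"tx": 0, "ty": 0, "tz": 1.0, "wx": 0, "wy": 0, "wz": 0, "jaw": 1},
    {"tx": 0, "ty": 0, "tz": 1.0, "wx": 0, "wy": 0, "wz": 0, "jaw": 0.5},
    {"tx": 0, "ty": 0, "tz": 1.0, "wx": 0, "wy": 0, "wz": 0, "jaw": 0.5},
    {"tx": 0, "ty": 0, "tz": 1.0, "wx": 0, "wy": 0, "wz": 0, "jaw": 0.5},
    {"tx": 0, "ty": 0, "tz": 1.0, "wx": 0, "wy": 0, "wz": 0, "jaw": 0.5},
    {"tx": 0, "ty": 0, "tz": 1.0, "wx": 0, "wy": 0, "wz": 0, "jaw": 0.5}
  ],
  "newtons": 20
}}

```text
time_s: 4.3
tool_pos: [496.7, 90.9, 33.3]
tool_rot: [-3.142, -0.0, -0.122]
contact_force: [0.4, 0.4, 0.3]
opening: 46.4
```

The opening is 46 mm where the cast should have stopped it at 58. I'll look.

```bash
python3 snap.py 5
python3 - <<'E'
import cv2,numpy as np
a=cv2.imread(f"pics/scene5.png")[130:250,130:270]
cv2.imwrite("pics/z5.png",cv2.resize(a,None,fx=5,fy=5,interpolation=cv2.INTER_CUBIC))
E
```

```text
4.4 [496.6  90.9  33.1] [ 3.142  0.    -0.122] [-0.4 -0.3  1.4] 46.1058788600366 [0.13 0.37 2.17 0.   0.6  1.83]
```

View pics/z5.png

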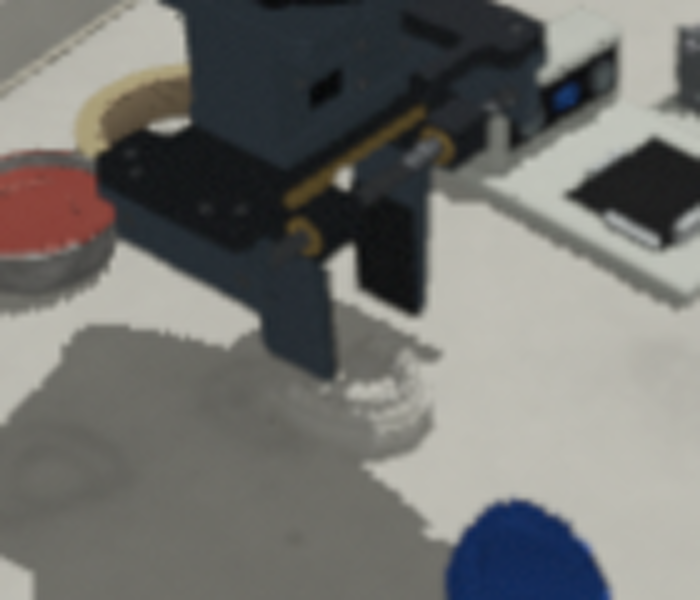

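View pics/top5.png

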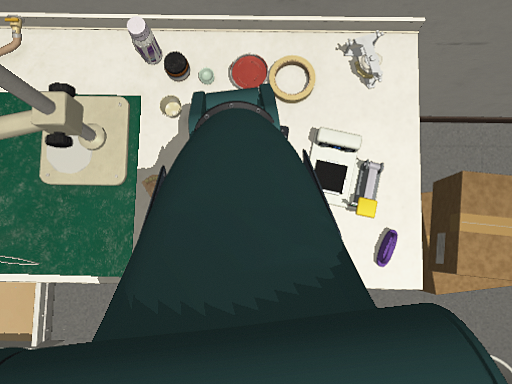

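Run:
```python
from h import *
s=dict(np.load("scene5.npz"))
u=np.array([np.cos(-.122),np.sin(-.122)]);y=np.array([u[1],-u[0]])
for sy in(-1,1):
  for sx in(-16,16):
    for o in (23,36.5):
      for z in (8,27):
        P=np.r_[np.array([496.7,90.9])+sx*u+sy*o*y,z]; print(sy,sx,o,z,((proj(s,P)[0]-[130,130])*5).round())
```

```text
-1 -16 23 8 [340. 434.]
-1 -16 23 27 [337. 400.]
-1 -16 36.5 8 [318. 452.]
-1 -16 36.5 27 [315. 417.]
-1 16 23 8 [283. 403.]
-1 16 23 27 [280. 368.]
-1 16 36.5 8 [261. 419.]
-1 16 36.5 27 [257. 385.]
1 -16 23 8 [413. 377.]
1 -16 23 27 [411. 343.]
1 -16 36.5 8 [433. 361.]
1 -16 36.5 27 [432. 327.]
1 16 23 8 [357. 347.]
1 16 23 27 [354. 313.]
1 16 36.5 8 [377. 332.]
1 16 36.5 27 [375. 298.]
```

Run:
```python
from h import *
a=cv2.imread("pics/scene4.png")[100:220,130:270]
cv2.imwrite("pics/z4.png",cv2.resize(a,None,fx=5,fy=5,interpolation=cv2.INTER_CUBIC))
s=dict(np.load("scene4.npz"))
u=np.array([np.cos(-.123),np.sin(-.123)]);y=np.array([u[1],-u[0]])
for sy in(-1,1):
  for sx in(-16,16):
    for o in (45.5,59):
      for z in (69,94):
        P=np.r_[np.array([497.2,90.1])+sx*u+sy*o*y,z]; print(sy,sx,o,z,((proj(s,P)[0]-[130,100])*5).round())
```

```text
-1 -16 45.5 69 [292. 497.]
-1 -16 45.5 94 [288. 447.]
-1 -16 59 69 [268. 515.]
-1 -16 59 94 [263. 464.]
-1 16 45.5 69 [233. 465.]
-1 16 45.5 94 [228. 415.]
-1 16 59 69 [209. 482.]
-1 16 59 94 [203. 432.]
1 -16 45.5 69 [443. 387.]
1 -16 45.5 94 [442. 338.]
1 -16 59 69 [464. 371.]
1 -16 59 94 [463. 323.]
1 16 45.5 69 [385. 358.]
1 16 45.5 94 [383. 310.]
1 16 59 69 [406. 343.]
1 16 59 94 [404. 295.]
```

View pics/z4.png

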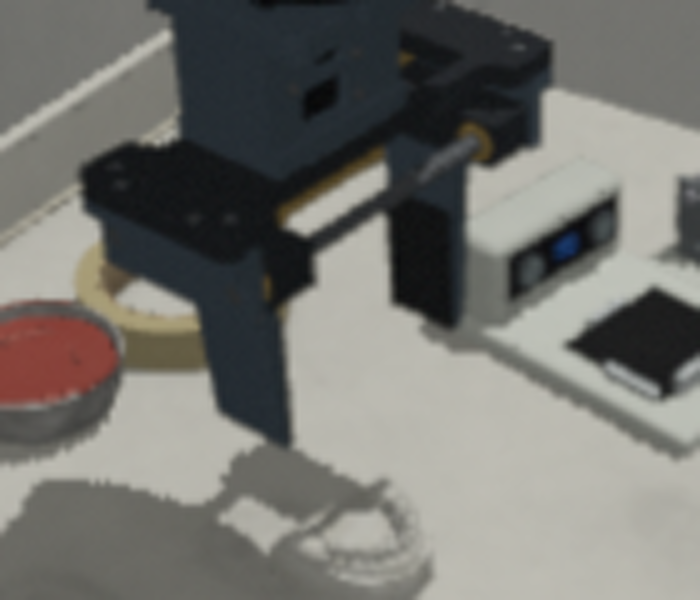

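In the images the fingertips sit at about the reported TCP height, not 25 mm below it (near tip at zoom (290,445), predicted (288,447) for z = 94). That explains the closing above the cast base. I'll open, go down part way and check again.

Call:
{"method": "drive_tool", "body": {
  "steps": [
    {"tx": 0, "ty": 0, "tz": 0, "wx": 0, "wy": 0, "wz": 0, "jaw": 1},
    {"tx": 0, "ty": 0, "tz": 0, "wx": 0, "wy": 0, "wz": 0, "jaw": 1},
    {"tx": 0, "ty": 0, "tz": 0, "wx": 0, "wy": 0, "wz": 0, "jaw": 1},
    {"tx": 0, "ty": 0, "tz": 0, "wx": 0, "wy": 0, "wz": 0, "jaw": 1},
    {"tx": 0, "ty": 0, "tz": 0.2, "wx": 0, "wy": 0, "wz": 0, "jaw": 1},
    {"tx": 0, "ty": 0, "tz": 0.2, "wx": 0, "wy": 0, "wz": 0, "jaw": 1}
  ]
}}

```text
time_s: 5.15
tool_pos: [495.8, 90.8, 20.0]
tool_rot: [3.141, 0.002, -0.122]
contact_force: [0.5, -0.1, 0.2]
opening: 91.5
```

```bash
python3 snap.py 6
python3 - <<'E'
from h import *
a=cv2.imread("pics/scene6.png")[130:250,130:270]
cv2.imwrite("pics/z6.png",cv2.resize(a,None,fx=5,fy=5,interpolation=cv2.INTER_CUBIC))
s=dict(np.load("scene6.npz"))
u=np.array([np.cos(-.122),np.sin(-.122)]);y=np.array([u[1],-u[0]])
for sy in(-1,1):
    for z in (0,20,30):
        P=np.r_[np.array([496.7,90.9])-16*u+sy*45.5*y,z]; print(sy,z,((proj(s,P)[0]-[130,130])*5).round())
E
```

```text
5.25 [496.3  90.8  20.8] [ 3.141e+00  1.000e-03 -1.220e-01] [ 0.1 -0.2  0.2] 90.92336799206366 [0.13 0.4  2.17 0.   0.57 1.83]
-1 0 [304. 478.]
-1 20 [301. 442.]
-1 30 [299. 423.]
1 0 [447. 365.]
1 20 [446. 329.]
1 30 [445. 311.]
```

View pics/z6.png

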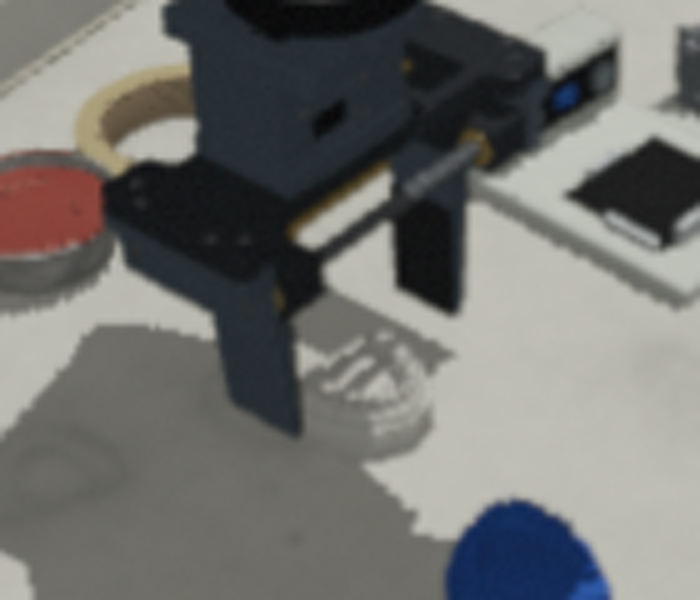

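The tips are at z ≈ 23 with the TCP at 20.8, and no contact is felt. I'll go 15 mm lower and grip.

Call:
{"method": "drive_tool", "body": {
  "steps": [
    {"tx": 0, "ty": 0, "tz": 0.25, "wx": 0, "wy": 0, "wz": 0, "jaw": 1},
    {"tx": 0, "ty": 0, "tz": 0.25, "wx": 0, "wy": 0, "wz": 0, "jaw": 1},
    {"tx": 0, "ty": 0, "tz": 0.25, "wx": 0, "wy": 0, "wz": 0, "jaw": 0.5},
    {"tx": 0, "ty": 0, "tz": 0.25, "wx": 0, "wy": 0, "wz": 0, "jaw": 0.5},
    {"tx": 0, "ty": 0, "tz": 0.25, "wx": 0, "wy": 0, "wz": 0, "jaw": 0.5},
    {"tx": 0, "ty": 0, "tz": 0.25, "wx": 0, "wy": 0, "wz": 0, "jaw": 0.5},
    {"tx": 0, "ty": 0, "tz": 0.25, "wx": 0, "wy": 0, "wz": 0, "jaw": 0.5}
  ],
  "newtons": 20
}}

```text
time_s: 6.12
tool_pos: [496.8, 90.9, 6.3]
tool_rot: [-3.141, -0.0, -0.122]
contact_force: [-0.9, 1.2, 2.4]
opening: 58.1
```

```bash
python3 snap.py 7
python3 - <<'E'
from h import *
a=cv2.imread("pics/scene7.png")[130:250,130:270]
cv2.imwrite("pics/z7.png",cv2.resize(a,None,fx=5,fy=5,interpolation=cv2.INTER_CUBIC))
E
```

```text
6.225 [496.8  90.9   6.3] [-3.141 -0.    -0.122] [ 0.4 -0.1  3.8] 58.154814421435425 [0.13 0.42 2.17 0.   0.54 1.83]
```

View pics/z7.png

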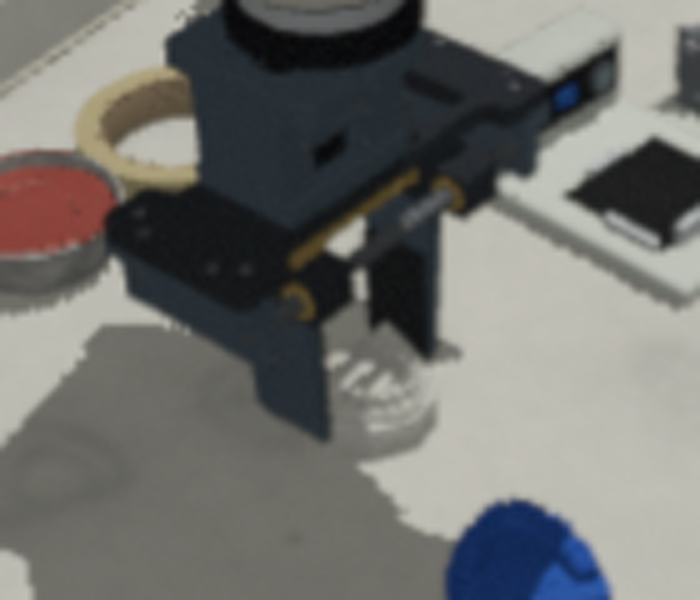

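The cast is gripped (58.1 mm). Now I'll lift, swing and turn.

Call:
{"method": "drive_tool", "body": {
  "steps": [
    {"tx": 0, "ty": 0, "tz": -0.5, "wx": 0, "wy": 0, "wz": 0, "jaw": 0.5},
    {"tx": 0, "ty": 0, "tz": -1.2, "wx": 0, "wy": 0, "wz": 0, "jaw": 0.5},
    {"tx": 0, "ty": 0.4, "tz": -1.9, "wx": 0, "wy": 0, "wz": -1, "jaw": 0.5},
    {"tx": 0, "ty": 0.9, "tz": -2.2, "wx": 0, "wy": 0, "wz": -2, "jaw": 0.5},
    {"tx": 0, "ty": 1.4, "tz": -2.2, "wx": 0, "wy": 0, "wz": -3, "jaw": 0.5},
    {"tx": 0, "ty": 1.9, "tz": -2.2, "wx": 0, "wy": 0, "wz": -4, "jaw": 0.5},
    {"tx": -0.1, "ty": 2.4, "tz": -2.2, "wx": 0, "wy": 0, "wz": -5, "jaw": 0.5},
    {"tx": -0.2, "ty": 2.9, "tz": -2.2, "wx": 0, "wy": 0, "wz": -6, "jaw": 0.5},
    {"tx": -0.4, "ty": 3.2, "tz": -2.2, "wx": 0, "wy": 0, "wz": -7, "jaw": 0.5},
    {"tx": -0.5, "ty": 3.2, "tz": -2.2, "wx": 0, "wy": 0, "wz": -8, "jaw": 0.5},
    {"tx": -0.5, "ty": 3.2, "tz": -2.2, "wx": 0, "wy": 0, "wz": -9, "jaw": 0.5},
    {"tx": -0.5, "ty": 3.2, "tz": -2.2, "wx": 0, "wy": 0, "wz": -10, "jaw": 0.5}
  ]
}}

```text
time_s: 7.72
tool_pos: [443.2, -96.1, 138.0]
tool_rot: [-3.141, -0.0, 1.629]
contact_force: [-0.1, 0.3, 0.1]
opening: 57.9
```

Call:
{"method": "drive_tool", "body": {
  "steps": [
    {"tx": 0, "ty": 0, "tz": 0, "wx": 0, "wy": 0, "wz": -1, "jaw": 0.5},
    {"tx": 0, "ty": 0, "tz": 0, "wx": 0, "wy": 0, "wz": -2, "jaw": 0.5},
    {"tx": 0, "ty": 0, "tz": 0, "wx": 0, "wy": 0, "wz": -3, "jaw": 0.5},
    {"tx": 0, "ty": 0, "tz": 0, "wx": 0, "wy": 0, "wz": -4, "jaw": 0.5},
    {"tx": 0, "ty": 0, "tz": 0, "wx": 0, "wy": 0, "wz": -5, "jaw": 0.5},
    {"tx": 0, "ty": 0, "tz": 0, "wx": 0, "wy": 0, "wz": -6, "jaw": 0.5},
    {"tx": 0, "ty": 0, "tz": 0, "wx": 0, "wy": 0, "wz": -7, "jaw": 0.5},
    {"tx": 0, "ty": 0, "tz": 0, "wx": 0, "wy": 0, "wz": -7.5, "jaw": 0.5},
    {"tx": 0, "ty": 0, "tz": 0, "wx": 0, "wy": 0, "wz": -7.5, "jaw": 0.5}
  ]
}}

```text
time_s: 8.85
tool_pos: [443.4, -96.0, 138.0]
tool_rot: [3.142, -0.0, 2.932]
contact_force: [-0.1, -0.3, -1.5]
opening: 58.1
```

```bash
python3 snap.py 8
python3 - <<'E'
from h import *
a=cv2.imread("pics/scene8.png")[70:220,180:340]
cv2.imwrite("pics/z8.png",cv2.resize(a,None,fx=5,fy=4,interpolation=cv2.INTER_CUBIC))
E
```

```text
8.95 [443.4 -96.1 138.1] [ 3.142 -0.     2.93 ] [ 0.6 -0.4 -1. ] 58.51827253734834 [-0.26  0.09  2.25  0.    0.79 -1.62]
```

View pics/z8.png

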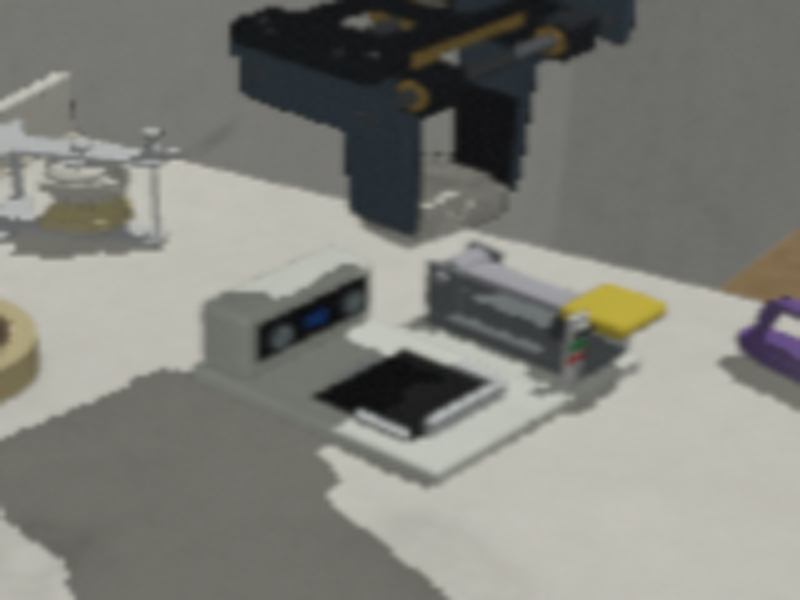

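View pics/top8.png

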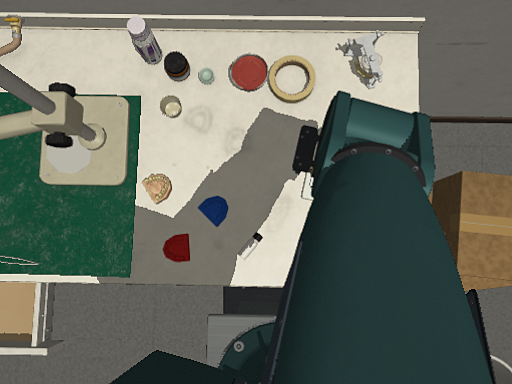

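```bash
python3 - <<'E'
from h import *
s=dict(np.load("scene8.npz"))
a=np.radians(-12);u=np.array([np.cos(a),np.sin(a)]);v=np.array([-u[1],u[0]])
T=np.array([443.4,-96.1])
for n,x,y,z in [("heelR bot",-14.7,-29,131.7),("heelL bot",-14.7,29,131.7),("heelR top",-14.7,-29,149.7),("heelL top",-14.7,29,149.7),("fing L tip",-16,29,141),("finR tip",-16,-29,141)]:
    print(n,((proj(s,np.r_[T+x*u+y*v,z])[0]-[180,70])*[5,4]).round())
for k in (2,8):
    c=dict(np.load(f"scene{k}.npz")); im=c["image"]
    m=(im.max(2)<40).astype(np.uint8); m[:155]=0;m[185:]=0;m[:,:240]=0;m[:,285:]=0
    ct=max(cv2.findContours(m,0,2)[0],key=cv2.contourArea); ap=cv2.approxPolyDP(ct,3,True)[:,0]
    P=np.array([onz(c,*p,12)for p in ap]);print(ap.tolist(),P.round(1)[:,:2].tolist(),P.mean(0))
    q=np.array([onz(c,*p[0],12)[:2] for p in ct],np.float32); print(cv2.minAreaRect(q))
c=dict(np.load("top1.npz"));im=c["image"]
m=(im.max(2)<45).astype(np.uint8); m[:, :300]=0;m[:,355:]=0;m[:150]=0;m[200:]=0
ct=max(cv2.findContours(m,0,2)[0],key=cv2.contourArea)
q=np.array([onz(c,*p[0],12)[:2] for p in ct],np.float32); print("top",cv2.minAreaRect(q))
# heel stop top edge etc: white strips
E
python3 - <<'E'
import cv2
a=cv2.imread("pics/scene8.png")[70:135,230:300]
cv2.imwrite("pics/z8b.png",cv2.resize(a,None,fx=9,fy=9,interpolation=cv2.INTER_CUBIC))
E
```

```text
heelR bot [499. 212.]
heelL bot [414. 251.]
heelR top [502. 183.]
heelL top [415. 222.]
fing L tip [417. 237.]
finR tip [503. 198.]
[[246, 168], [263, 177], [274, 165], [260, 159]] [[483.2, -79.7], [432.0, -69.6], [432.4, -125.1], [473.0, -129.6]] [ 455.12937117 -101.00720952   12.        ]
((455.7060241699219, -101.34335327148438), (59.088191986083984, 52.69050979614258), 85.07645416259766)
[[244, 168], [263, 177], [274, 165], [259, 159]] [[487.2, -77.2], [432.0, -69.6], [432.4, -125.1], [475.1, -128.3]] [ 456.65286309 -100.07337281   12.        ]
((455.34210205078125, -99.4061050415039), (60.2298698425293, 55.685272216796875), 80.71820831298828)
top ((451.90423583984375, -99.08560180664062), (67.43338012695312, 61.3292350769043), 78.2105484008789)
```

View pics/z8b.png

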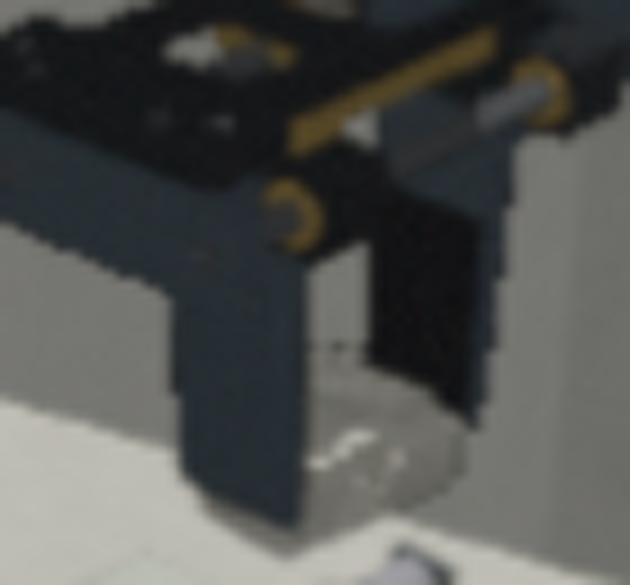

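Call:
{"method": "drive_tool", "body": {
  "steps": [
    {"tx": 0.09, "ty": -0.01, "tz": 0.6, "wx": 0, "wy": 0, "wz": 0, "jaw": 0.5},
    {"tx": 0.09, "ty": -0.01, "tz": 1.2, "wx": 0, "wy": 0, "wz": 0, "jaw": 0.5},
    {"tx": 0.09, "ty": -0.01, "tz": 1.7, "wx": 0, "wy": 0, "wz": 0, "jaw": 0.5},
    {"tx": 0.09, "ty": -0.01, "tz": 1.7, "wx": 0, "wy": 0, "wz": 0, "jaw": 0.5}
  ]
}}

```text
time_s: 9.45
tool_pos: [436.7, -95.2, 34.7]
tool_rot: [3.141, -0.004, 2.931]
contact_force: [0.0, 0.2, -0.1]
opening: 58.0
```

```bash
python3 snap.py 9
python3 - <<'E'
from h import *
a=cv2.imread("pics/scene9.png")[120:200,210:320]
cv2.imwrite("pics/z9.png",cv2.resize(a,None,fx=7,fy=7,interpolation=cv2.INTER_CUBIC))
a=cv2.imread("pics/top9.png")[120:220,280:400]
cv2.imwrite("pics/t9.png",cv2.resize(a,None,fx=5,fy=5,interpolation=cv2.INTER_CUBIC))
E
```

```text
9.55 [438.3 -95.6  36.7] [ 3.142 -0.     2.932] [0.2 0.2 0. ] 57.99602418981813 [-0.27  0.3   2.28 -0.    0.56 -1.63]
```

View pics/z9.png

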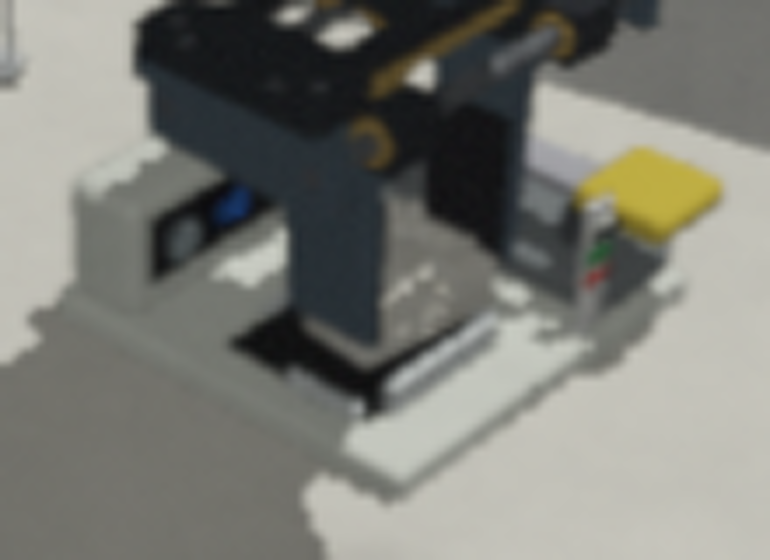

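View pics/t9.png

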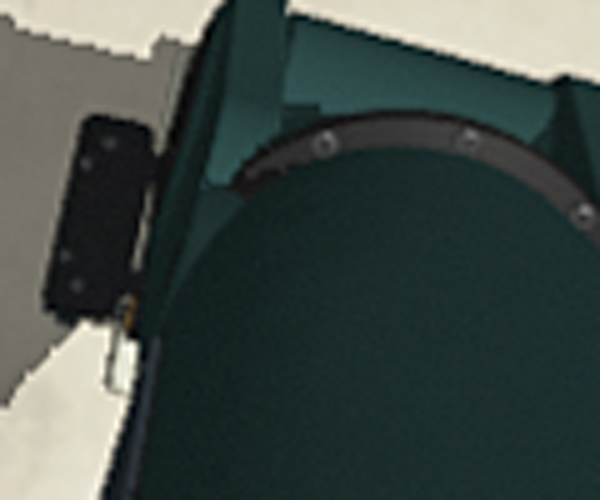

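Run:
```python
from h import *
c=dict(np.load("scene9.npz"))
a=np.radians(-12.1);R=np.array([[np.cos(a),-np.sin(a)],[np.sin(a),np.cos(a)]])
N=np.array([452,-98.5])
f=lambda p,z:(R.T@(onz(c,210+(p[0]+.5)/7-.5,120+(p[1]+.5)/7-.5,z)[:2]-N)).round(1)
print("heelL",f((370,365),30.4))
print("heel stop top corners +y",f((388,385),24),"-y",f((495,320),24))
print("+y strip top -x end",f((360,405),17), "outer far",f((290,372),17))
print("tcp in nest",R.T@(np.array([438.3,-95.6])-N))
q=lambda x,y,z:((proj(c,np.r_[N+R@[x,y],z])[0]-[210,120])*7).round()
print(q(-31,27,24),q(-31,-27,24),q(-28,33,17),q(-27,29,30.4),q(-27,-29,30.4))
```

```text
heelL [-27.1  28.8]
heel stop top corners +y [-33.   26.3] -y [-35.3 -26. ]
+y strip top -x end [-27.6  33.5] outer far [ 1.  35.8]
tcp in nest [-14.00352418  -0.03620293]
[379. 380.] [484. 311.] [359. 402.] [366. 362.] [480. 288.]
```

The cast's near heel corner measures (-27.1, 28.8) in nest axes, right on target. Now I'll lower and let go with a limited opening.

Call:
{"method": "drive_tool", "body": {
  "steps": [
    {"tx": 0, "ty": 0, "tz": 0.15, "wx": 0, "wy": 0, "wz": 0, "jaw": 0.5},
    {"tx": 0, "ty": 0, "tz": 0.25, "wx": 0, "wy": 0, "wz": 0, "jaw": 0.5},
    {"tx": 0, "ty": 0, "tz": 0.3, "wx": 0, "wy": 0, "wz": 0, "jaw": 0.5},
    {"tx": 0, "ty": 0, "tz": 0.3, "wx": 0, "wy": 0, "wz": 0, "jaw": 0.5}
  ]
}}

```text
time_s: 10.05
tool_pos: [438.6, -95.7, 18.3]
tool_rot: [-3.142, 0.001, 2.932]
contact_force: [2.3, -0.5, -0.5]
opening: 58.1
```

Call:
{"method": "drive_tool", "body": {
  "steps": [
    {"tx": 0, "ty": 0, "tz": 0, "wx": 0, "wy": 0, "wz": 0, "jaw": 0.72},
    {"tx": 0, "ty": 0, "tz": 0, "wx": 0, "wy": 0, "wz": 0, "jaw": 0.72},
    {"tx": 0, "ty": 0, "tz": 0, "wx": 0, "wy": 0, "wz": 0, "jaw": 0.72},
    {"tx": 0, "ty": 0, "tz": -0.3, "wx": 0, "wy": 0, "wz": 0, "jaw": 0.72},
    {"tx": 0, "ty": 0, "tz": -1, "wx": 0, "wy": 0, "wz": 0, "jaw": 0.72},
    {"tx": 0, "ty": 0, "tz": -1.8, "wx": 0, "wy": 0, "wz": 0, "jaw": 0.72},
    {"tx": 0, "ty": 0, "tz": -1.9, "wx": 0, "wy": 0, "wz": 0, "jaw": 0.72}
  ]
}}

```text
time_s: 10.92
tool_pos: [439.7, -96.0, 134.9]
tool_rot: [-3.141, 0.005, 2.933]
contact_force: [-0.4, -1.0, -0.1]
opening: 65.8
```

```bash
python3 snap.py 10
python3 - <<'E'
from h import *
a=cv2.imread("pics/scene10.png")[120:200,210:320]
cv2.imwrite("pics/z10.png",cv2.resize(a,None,fx=7,fy=7,interpolation=cv2.INTER_CUBIC))
E
```

```text
11.025 [438.4 -95.6 132.6] [-3.142e+00  1.000e-03  2.933e+00] [-0.2 -0.4  0. ] 65.72536132819786 [-0.27  0.09  2.27  0.    0.78 -1.63]
```

View pics/z10.png

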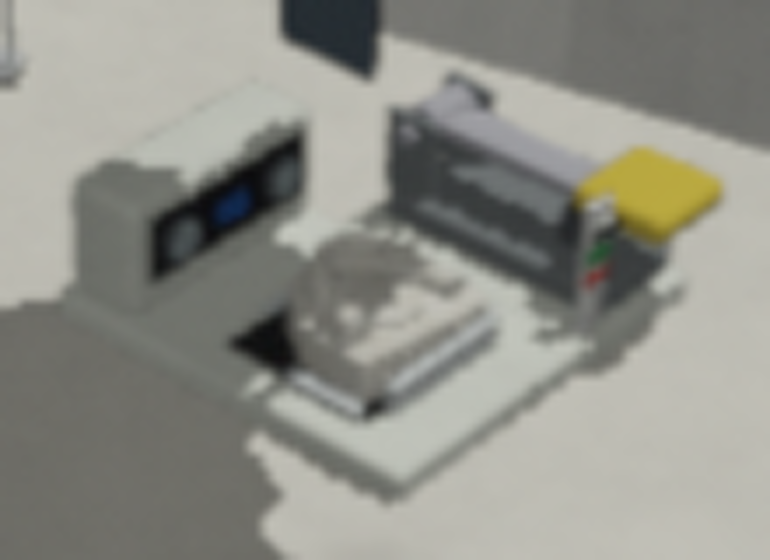

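The cast is seated: teeth up, heel against the stop side, nose towards the lenses, nothing gripping it. Next I'll check reach at the lever pad, which is about 420 mm from the base.

Run:
```python
from h import *
from scipy.optimize import least_squares
D=[(.3794,1.7347,282.7,-640.2,206.8),(.03,2.11,480.3,-153.7,231.1),(.02,2.12,492.7,-75.7,231.1),(.25,2.17,497.2,90.1,94),(.37,2.17,496.6,90.9,33.1),(.42,2.17,496.8,90.9,6.3),(.09,2.25,443.4,-96.1,138.1),(.30,2.28,438.3,-95.6,36.7)]
D=np.array(D); q=D[:,0];s=D[:,0]+D[:,1]
off=25; r=np.sqrt(D[:,2]**2+D[:,3]**2-off**2)
def fk(p,q,s): return p[0]+p[1]*np.sin(q)+p[2]*np.sin(s), p[3]+p[1]*np.cos(q)+p[2]*np.cos(s)
F=lambda p:np.r_[fk(p,q,s)[0]-r,fk(p,q,s)[1]-D[:,4]]
o=least_squares(F,[0,450,450,0]);print(o.x,np.abs(o.fun).max())
for R_,z in((423.8,57),(423.8,47),(417,57),(417,47),(410,47)):
    g=least_squares(lambda v:np.array(fk(o.x,v[0],v[0]+v[1]))-[np.sqrt(R_**2-off**2),z],[.3,2.3]);print(R_,z,g.x,np.pi-g.x.sum(),g.cost)
```

```text
[-18.23545741 518.50403941 598.32464529  39.60362659] 13.424302543985391
423.8 57 [0.19394203 2.34048987] 0.6071607519213797 5.169878828456423e-26
423.8 47 [0.21617809 2.34104645] 0.5843681157093283 2.1002632740604218e-26
417 57 [0.18345793 2.35396754] 0.6041671859867819 2.1002632740604218e-26
417 47 [0.20603889 2.35453154] 0.5810222258966213 1.6155871338926322e-27
410 47 [0.19551125 2.36838239] 0.5776990203145265 8.077935669463161e-27
```

Call:
{"method": "drive_tool", "body": {
  "steps": [
    {"tx": 0.2, "ty": -0.5, "tz": 0, "wx": 0, "wy": 0, "wz": 0, "jaw": 0},
    {"tx": 0.4, "ty": -1, "tz": 0, "wx": 0, "wy": 0, "wz": 0, "jaw": 0},
    {"tx": 0.57, "ty": -1.42, "tz": 0.2, "wx": 0, "wy": 0, "wz": 0, "jaw": 0},
    {"tx": 0.57, "ty": -1.42, "tz": 0.5, "wx": 0, "wy": 0, "wz": 0, "jaw": 0},
    {"tx": 0.57, "ty": -1.42, "tz": 0.8, "wx": 0, "wy": 0, "wz": 0, "jaw": 0},
    {"tx": 0.57, "ty": -1.42, "tz": 0.8, "wx": 0, "wy": 0, "wz": 0, "jaw": 0},
    {"tx": 0.57, "ty": -1.42, "tz": 0.8, "wx": 0, "wy": 0, "wz": 0, "jaw": 0}
  ]
}}

```text
time_s: 11.9
tool_pos: [386.7, -171.6, 83.9]
tool_rot: [3.141, -0.001, 2.933]
contact_force: [-0.5, -0.3, -0.3]
opening: 0.8
```

```bash
python3 snap.py 11
python3 - <<'E'
from h import *
a=cv2.imread("pics/scene11.png")[90:190,230:340]
cv2.imwrite("pics/z11.png",cv2.resize(a,None,fx=6,fy=6,interpolation=cv2.INTER_CUBIC))
c=dict(np.load("scene2.npz"));im=c["image"]
h=cv2.cvtColor(im,cv2.COLOR_RGB2HSV); m=((h[...,0]>20)&(h[...,0]<32)&(h[...,1]>150)).astype(np.uint8); m[:130]=0;m[170:]=0;m[:,:280]=0;m[:,330:]=0
ct=max(cv2.findContours(m,0,2)[0],key=cv2.contourArea); print(cv2.approxPolyDP(ct,2,True)[:,0].tolist())
print([ (onz(c,*p,60)).round(0)[:2].tolist() for p in cv2.approxPolyDP(ct,2,True)[:,0]])
a=im[130:180,270:330,::-1];cv2.imwrite("pics/pad2.png",cv2.resize(a,None,fx=10,fy=10,interpolation=cv2.INTER_CUBIC))
E
```

```text
12.0 [ 387.2 -171.8   84.4] [-3.142  0.     2.933] [0.6 0.4 0.6] 0.5047709385001108 [-0.47  0.16  2.33  0.    0.66 -1.83]
[[293, 147], [297, 146], [302, 153], [311, 148], [303, 142]]
[[399.0, -151.0], [393.0, -160.0], [370.0, -140.0], [361.0, -170.0], [388.0, -184.0]]
```

View pics/z11.png

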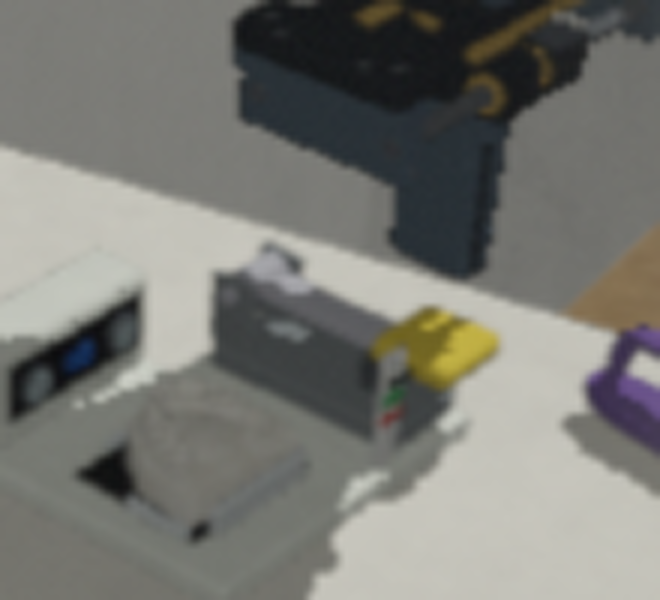

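View pics/pad2.png

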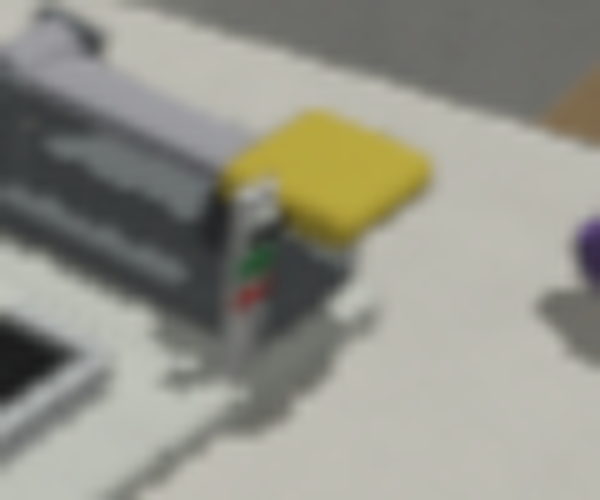

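Run:
```python
from h import *
c=dict(np.load("scene11.npz"))
print("pad ctr",onz(c,270+33,130+16.6,60))
for z in(84,87,90):print("tip corners",z,[onz(c,230+x/6,90+y/6,z)[:2].round() for x,y in((392,238),(462,277),(492,260))])
a=-.211;u=np.array([np.cos(a),np.sin(a)]);v=np.array([-u[1],u[0]])
print([(n,(np.array([387.2,-171.8])+x*u+y*v).round()) for n,x,y in(("+x+y",16,13.5),("-x+y",-16,13.5),("-x-y",-16,-13.5))])
```

```text
pad ctr [ 379.69161068 -165.34972582   60.        ]
tip corners 84 [array([ 412., -188.]), array([ 377., -176.]), array([ 372., -194.])]
tip corners 87 [array([ 410., -183.]), array([ 375., -171.]), array([ 370., -189.])]
tip corners 90 [array([ 408., -178.]), array([ 373., -167.]), array([ 368., -184.])]
[('+x+y', array([ 406., -162.])), ('-x+y', array([ 374., -155.])), ('-x-y', array([ 369., -182.]))]
```

Call:
{"method": "drive_tool", "body": {
  "steps": [
    {"tx": 0.13, "ty": 0, "tz": 0, "wx": 0, "wy": 0, "wz": 0, "jaw": 0},
    {"tx": 0.13, "ty": 0, "tz": 0.2, "wx": 0, "wy": 0, "wz": 0, "jaw": 0},
    {"tx": 0.13, "ty": 0, "tz": 0.35, "wx": 0, "wy": 0, "wz": 0, "jaw": 0},
    {"tx": 0.13, "ty": 0, "tz": 0.4, "wx": 0, "wy": 0, "wz": 0, "jaw": 0},
    {"tx": 0.13, "ty": 0, "tz": 0.4, "wx": 0, "wy": 0, "wz": 0, "jaw": 0},
    {"tx": 0.13, "ty": 0, "tz": 0.4, "wx": 0, "wy": 0, "wz": 0, "jaw": 0}
  ]
}}

```text
time_s: 12.75
tool_pos: [379.5, -170.2, 60.2]
tool_rot: [-3.142, 0.0, 2.933]
contact_force: [0.1, 1.5, -0.5]
opening: 0.8
```

```bash
python3 snap.py 12
python3 - <<'E'
from h import *
a=cv2.imread("pics/scene12.png")[100:180,250:340]
cv2.imwrite("pics/z12.png",cv2.resize(a,None,fx=7,fy=7,interpolation=cv2.INTER_CUBIC))
E
```

```text
12.85 [ 379.5 -170.3   60.3] [-3.141  0.     2.933] [-0.2 -0.4  0.1] 0.3590298961915319 [-0.48  0.2   2.34 -0.    0.6  -1.84]
```

View pics/z12.png

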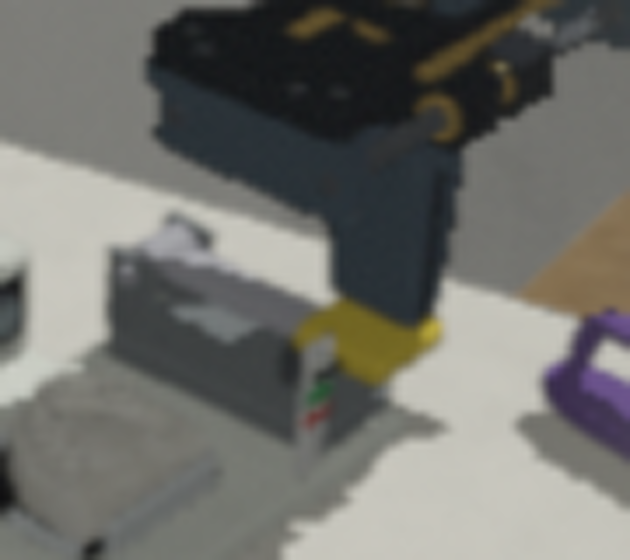

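Call:
{"method": "drive_tool", "body": {
  "steps": [
    {"tx": 0, "ty": 0, "tz": 0.05, "wx": 0, "wy": 0, "wz": 0, "jaw": 0},
    {"tx": 0, "ty": 0, "tz": 0.08, "wx": 0, "wy": 0, "wz": 0, "jaw": 0},
    {"tx": 0, "ty": 0, "tz": 0.08, "wx": 0, "wy": 0, "wz": 0, "jaw": 0},
    {"tx": 0, "ty": 0, "tz": 0.08, "wx": 0, "wy": 0, "wz": 0, "jaw": 0}
  ]
}}

```text
time_s: 13.35
tool_pos: [379.4, -170.2, 55.3]
tool_rot: [3.142, -0.0, 2.933]
contact_force: [0.2, -0.3, -0.5]
opening: 0.4
```

Call:
{"method": "drive_tool", "body": {
  "steps": [
    {"tx": 0, "ty": 0, "tz": 0.05, "wx": 0, "wy": 0, "wz": 0, "jaw": 0},
    {"tx": 0, "ty": 0, "tz": 0.05, "wx": 0, "wy": 0, "wz": 0, "jaw": 0},
    {"tx": 0, "ty": 0, "tz": 0.05, "wx": 0, "wy": 0, "wz": 0, "jaw": 0}
  ]
}}

```text
time_s: 13.72
tool_pos: [379.4, -170.3, 52.4]
tool_rot: [-3.142, 0.0, 2.933]
contact_force: [-0.9, -0.6, 3.4]
opening: 0.2
```

```bash
python3 snap.py 13
python3 - <<'E'
from h import *
a=cv2.imread("pics/scene13.png")[100:180,250:340]
cv2.imwrite("pics/z13.png",cv2.resize(a,None,fx=7,fy=7,interpolation=cv2.INTER_CUBIC))
E
```

```text
13.825 [ 379.5 -170.2   52.4] [-3.142  0.     2.933] [-0.6 -0.1  3.9] 0.542085749779147 [-0.48  0.22  2.34 -0.    0.58 -1.84]
```

View pics/z13.png

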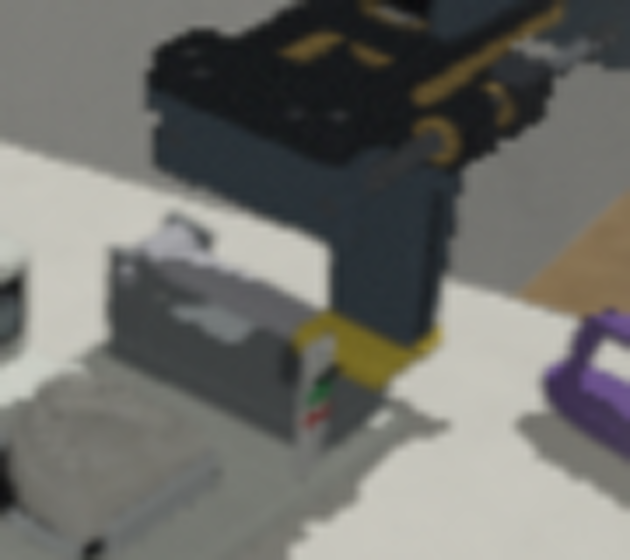

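Contact was felt at TCP z ≈ 52.5 (3.9 N). Now I'll press about 8 mm.

Call:
{"method": "drive_tool", "body": {
  "steps": [
    {"tx": 0, "ty": 0, "tz": 0.05, "wx": 0, "wy": 0, "wz": 0, "jaw": 0},
    {"tx": 0, "ty": 0, "tz": 0.1, "wx": 0, "wy": 0, "wz": 0, "jaw": 0},
    {"tx": 0, "ty": 0, "tz": 0.13, "wx": 0, "wy": 0, "wz": 0, "jaw": 0},
    {"tx": 0, "ty": 0, "tz": 0.13, "wx": 0, "wy": 0, "wz": 0, "jaw": 0},
    {"tx": 0, "ty": 0, "tz": 0.13, "wx": 0, "wy": 0, "wz": 0, "jaw": 0}
  ]
}}

```text
time_s: 14.45
tool_pos: [379.0, -170.0, 44.4]
tool_rot: [3.141, -0.001, 2.933]
contact_force: [-3.6, 0.3, 7.8]
opening: 0.9
```

```bash
python3 snap.py 14; for i in 1 2 3; do python3 -c "
from h import *
print(state()['contact_force'].round(1))"; done;  python3 - <<'E'
from h import *
im=cv2.imread("pics/scene14.png")
o=[cv2.resize(cv2.imread(f"pics/scene{k}.png")[140:170,285:315],None,fx=12,fy=12,interpolation=cv2.INTER_CUBIC) for k in(10,14)]
cv2.imwrite("pics/z14.png",np.hstack(o))
cv2.imwrite("pics/z14b.png",cv2.resize(im[100:190,210:340],None,fx=6,fy=6,interpolation=cv2.INTER_CUBIC))
E
```

```text
14.55 [ 379.  -170.    44.4] [ 3.141e+00 -1.000e-03  2.933e+00] [-4.4 -0.4  8. ] 0.31981038917810956 [-0.48  0.24  2.34 -0.    0.56 -1.84]
[-4.4 -0.4  8. ]
[-4.4 -0.4  8. ]
[-4.4 -0.4  8. ]
```

View pics/z14.png

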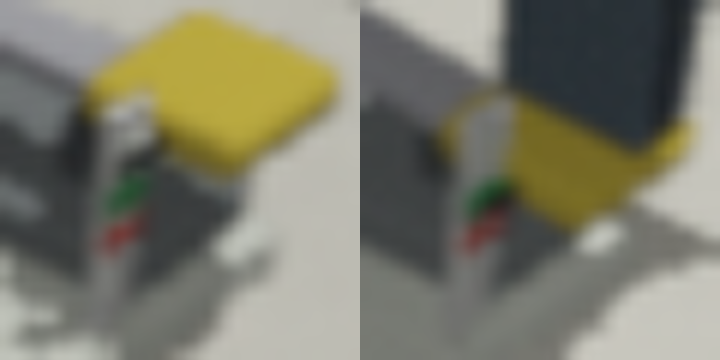

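View pics/z14b.png

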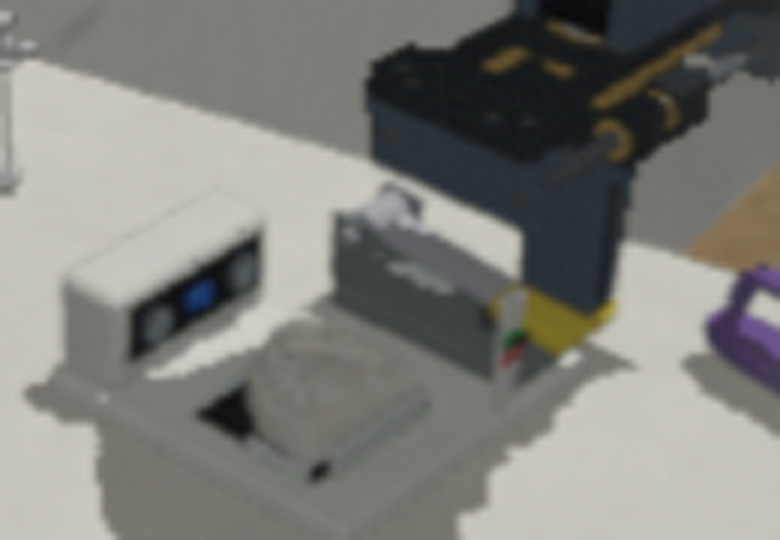

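```bash
python3 - <<'E'
from h import *
def ed(k):
    im=dict(np.load(f"scene{k}.npz"))["image"]
    h=cv2.cvtColor(im,cv2.COLOR_RGB2HSV); m=((h[...,0]>20)&(h[...,0]<33)&(h[...,1]>110)&(h[...,2]>60)).astype(np.uint8); m[:130]=0;m[175:]=0;m[:,:285]=0;m[:,320:]=0
    return {c:int(np.where(m[:,c])[0].max()) for c in range(296,314) if m[:,c].any()}
a,b=ed(10),ed(14);print(a);print(b)
c=dict(np.load("scene14.npz"))
al=-.211;u=np.array([np.cos(al),np.sin(al)]);v=np.array([-u[1],u[0]]);P=np.array([381,-167])
def corner(x,y,th,H=60,zt=0):
    # hinge 90 behind, height of hinge ~ H
    r=np.array([x-90,zt]); q=np.array([r[0]*np.cos(th)-r[1]*np.sin(th), r[0]*np.sin(th)+r[1]*np.cos(th)])
    return proj(c,np.r_[P+(90+q[0])*u+y*v,H+q[1]])[0].round(1)
for th in(0,.075,.11,.145,.19): print(th,corner(-19,-20,th),corner(-19,20,th),corner(-19,0,th))
E
python3 - <<'E'
import cv2,numpy as np
a=cv2.imread("pics/scene14.png")[150:166,290:306]
cv2.imwrite("pics/z14c.png",cv2.resize(a,None,fx=32,fy=32,interpolation=cv2.INTER_NEAREST))
E
```

```text
{296: 147, 297: 147, 298: 151, 299: 152, 300: 152, 301: 153, 302: 153, 303: 153, 304: 153, 305: 153, 306: 152, 307: 151, 308: 151, 309: 150, 310: 149, 311: 148, 312: 147}
{297: 154, 298: 156, 299: 156, 300: 157, 301: 158, 302: 158, 303: 158, 304: 157, 305: 157, 306: 156, 307: 155, 308: 154, 309: 153, 310: 153, 311: 152}
0 [314.4 145.8] [304.2 152.7] [309.4 149.2]
0.075 [313.9 148.7] [303.8 155.6] [308.9 152.1]
0.11 [313.6 150. ] [303.5 156.9] [308.6 153.4]
0.145 [313.2 151.2] [303.2 158.2] [308.3 154.7]
0.19 [312.7 152.8] [302.7 159.7] [307.8 156.2]
```

View pics/z14c.png

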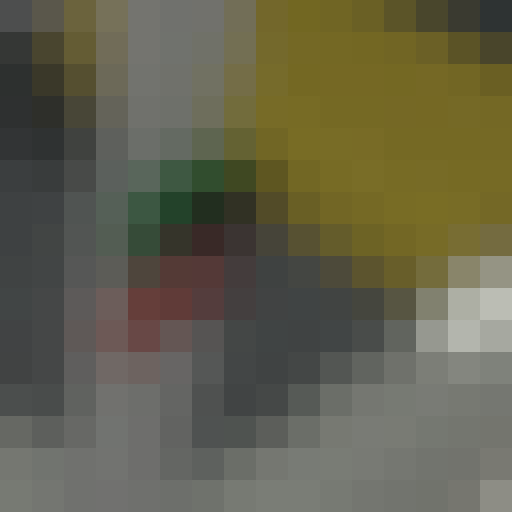

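The estimates agree on the green band but sit slightly below its middle (pad drop ~4.4 px → ~0.115 rad; the pointer's dark pixels at rows 156–157, green rows 155–157). I'll ease up 0.6 mm and settle.

Call:
{"method": "drive_tool", "body": {
  "steps": [
    {"tx": 0, "ty": 0, "tz": -0.01, "wx": 0, "wy": 0, "wz": 0, "jaw": 0},
    {"tx": 0, "ty": 0, "tz": -0.01, "wx": 0, "wy": 0, "wz": 0, "jaw": 0},
    {"tx": 0, "ty": 0, "tz": -0.01, "wx": 0, "wy": 0, "wz": 0, "jaw": 0},
    {"tx": 0, "ty": 0, "tz": -0.01, "wx": 0, "wy": 0, "wz": 0, "jaw": 0}
  ]
}}

```text
time_s: 15.05
tool_pos: [379.0, -170.1, 45.0]
tool_rot: [3.141, -0.001, 2.933]
contact_force: [-4.0, -0.2, 7.8]
opening: 0.5
```

```bash
python3 snap.py 15
python3 - <<'E'
from h import *
o=[cv2.resize(cv2.imread(f"pics/scene{k}.png")[145:170,285:315],None,fx=12,fy=12,interpolation=cv2.INTER_CUBIC) for k in(14,15)]
cv2.imwrite("pics/z15.png",np.hstack(o))
c=dict(np.load("scene15.npz"))
a=np.radians(-12.1);R=np.array([[np.cos(a),-np.sin(a)],[np.sin(a),np.cos(a)]])
N=np.array([452,-98.5])
im=cv2.imread("pics/scene15.png")
q=lambda x,y,z:((proj(c,np.r_[N+R@[x,y],z])[0]-[235,145])*10+4).round()
b=cv2.resize(im[145:190,235:295],None,fx=10,fy=10,interpolation=cv2.INTER_CUBIC)
for x,y in((-27,29),(-27,-29),(0,29),(0,-29),(27,0)):
    p=q(x,y,12+18); cv2.circle(b,tuple(int(t) for t in p),4,(0,0,255),1)
cv2.imwrite("pics/z15b.png",b)
E
```

```text
15.15 [ 379. -170.   45.] [ 3.141e+00 -1.000e-03  2.933e+00] [-4.1 -0.8  7.3] 0.4699185925729721 [-0.48  0.24  2.34 -0.    0.56 -1.84]
```

View pics/z15.png

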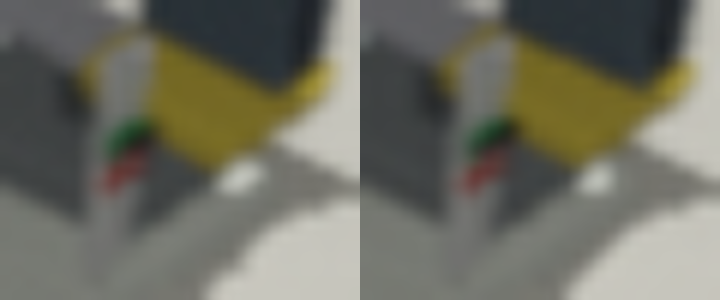

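View pics/z15b.png

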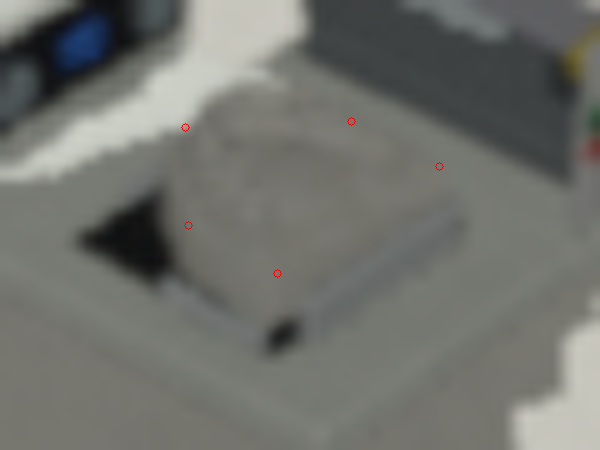

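```bash
python3 -c "
from station import ctrl,state
ctrl.job_done(); s=state(); print(s['time_s'],s['tool_pos'],s['contact_force'])"
```

```text
the job is handed in; nothing more can be done
the job is handed in; nothing more can be done
```

I seated the white cast in the scanner nest and let go of it. The robot is now holding the yellow lever about half way, and I handed the job in at about 15 s; no verdict was reported.

- **Cast:** The last picture shows it teeth up inside the nest, heel at the metal stop and front teeth toward the lenses. Just before I lowered it, its heel corner measured (-27.1, 28.8) mm in nest axes, against (-27, 29) wanted. I did not touch the tan cast or the blue and red look-alikes.
- **Lever:** I estimate it at about 0.10–0.12 rad, inside the green band (0.075–0.145). The tool went down 7.4 mm from first contact and holds about 7.5 N. The pad's drop in the picture gave about 0.115 rad before I eased up 0.6 mm. The black pointer looked to be in the lower half of the green, at a resolution of only about 3 pixels. The lever was never near the bottom.
- **Disagreements:**
  - The fingertips measured about 3–8 mm above the reported tool point, not 25 mm ahead of it. My first closing therefore passed above the cast's base, without contact, and I gripped again lower.
  - My first move call was refused because it left out some fields.
  - The two cameras disagreed by about 3 mm on the nest centre and on the lever pad. For the nest, most of that was the stop hiding part of the floor.

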